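Free the clamped button box: one wing nut is left-handed

TASK

The grey button box is clamped in its display cradle by two identical yellow wing nuts, and exactly one of them has a left-hand thread, with nothing to show which. Feel out gently which way each nut loosens, never forcing it hard against tight, and back both off by at least 60 degrees while the box still sits in place. Then draw the box out toward the open front of the cradle by its black handle without straining it against the nuts, and set it down gently, upright, in the middle of the blue mat, leaving the nuts loose and the other things alone.

Things in the scene. Friction and masses are not known exactly. Their poses are not given: they have to be found in the camera images.
- cradle: Fixed grey base plate 150 (x) x 290 (y) x 10 thick, black rails at both ends, flat on the table. Origin: centre of its underside. Its -x side is the open front; a 22 high stop bar stands across the rear just behind the box; 6 high clear guides at y = +-79 keep the box from sliding sideways. The box sits with its origin over the cradle's, 10 higher, axes parallel.
- post_a: Fixed threaded post of wing nut A and all it carries, on the cradle plate, 100 from its centre along its +y or -y (which post is on which side varies; its yaw too). Origin on the post's axis at the plate's top, 10 above the table.
- post_b: The same for wing nut B, on the cradle's other side.
- nut_a (a joint): Wing nut A, rad loosened: 0 just tight, starts at 0 to 0.06, stops at 2.2. Of nuts A and B one loosens counter-clockwise seen from above, the other clockwise (left-hand thread); which is not told. It rises 4.8 mm per rad loosened. Friction is up to 0.2 N m either way.
- nut_b (a joint): The same for wing nut B, with the other thread hand.
- strain_a (a joint): How far nut A is wound past tight against its rubber washer, rad: 0 when not. Once the nut is tight, turning it on takes friction (up to 0.2 N m) plus 3 N m per rad of this; 0.2 or more (0.6 to 0.8 N m) is forcing it. It springs nearly back when let go.
- strain_b (a joint): The same for wing nut B.
- wing_a (a point): Grip point of wing nut A, on its axis, 11 below the wing's top; turns and rises with the nut. The wing is a yellow upright bar 54 long (this point's x), 12 thick (its y), 34 high, its top 68 above the table when tight; below it a hub 20 wide, 10 high, on an aluminium flange disc 72 across, 5 thick, that overhangs the box's end ledge with 1 of gap.
- wing_b (a point): The same for wing nut B.
- module: Grey button box, loose, about 0.35 kg. Origin: centre of its underside. Body 70 (x) x 110 (y) x 22 high, four coloured buttons 5 high in a row on its front half (x = -22), black handle on top. At both y ends a steel ledge reaches out to y = +-75, 8 high, with a step up to 11.5 high along its rear edge (x = 28 to 35).
- handle (a point): Grip point of the box's black handle, an upright bar over the box's centre, 14 (x) x 70 (y), from 22 to 60 above the box's underside; this point is 48 above the underside, axes as the box's. With the nuts tight the flanges hold the ledges down and catch the rear step; raised 2.5 or more they let the box slide forward (cradle -x). It is clear of the flanges after 62 and can then be lifted.
- mat: Blue service mat fixed to the table, 200 x 200 x 4 thick. Origin: centre of its underside.
- driver: Bystander: screwdriver 170 long lying on the table, loose, handle to its -x. Leave alone.
- stick: Bystander: spare joystick, red 32 ball on a short steel shaft with a 44 round foot, 62 high, standing loose. Origin: centre of its underside. Leave alone.
- spare: Bystander: spare white and green arcade button, 34 across, 26 high, standing loose. Leave alone.
Mind the look-alikes: they are no part of the job. What is meant by the module is not green, and is the larger of those in its own colour.

How it is judged:
On the way, in this order (a step that is already met when the one before it is completed fails the run):
1. one of the wing nuts is loosened by 0.95 rad or more, the button box still in its place in the cradle (value of joint any of nut_a, nut_b above 0.95 rad and horizontal distance between module and cradle below 0.012 m), for 0.2 s.
2. both wing nuts are loosened by 0.95 rad or more, the button box still in its place in the cradle (value of joint each of nut_a, nut_b above 0.95 rad and horizontal distance between module and cradle below 0.012 m), for 0.2 s.
At the end, for the whole second after the job is handed in: The button box rests flat and upright on the blue mat, its centre within 40 mm of the mat's centre, at rest; both wing nuts are still loosened by more than 0.9 rad (horizontal distance between module and mat below 0.04 m and z of module in the frame of mat below 0.008 m and angle between module's own z axis and vertical below 0.06 rad and linear speed of module below 0.02 m/s and value of joint each of nut_a, nut_b above 0.9 rad); the robot touches nothing.
It fails at once if a wing nut is forced 0.2 rad or more past tight (value of joint any of strain_a, strain_b above 0.2 rad).
It fails at once if the button box is strained against a nut with more than 40 N (contact force between module and post_a above 40 N or contact force between module and post_b above 40 N).
It fails at once if the button box is dropped on the mat or strikes it hard (faster than 0.4 m/s just above it) (z of module in the frame of mat below 0.012 m and horizontal distance between module and mat below 0.12 m and linear speed of module above 0.4 m/s).
It fails at once if a bystander (screwdriver, joystick, spare button) is moved more than 30 mm (distance of any of driver, stick, spare from where it was at the start of the episode above 0.03 m).
It also fails if it takes over 64 s, if anything falls off the work surface, if the arm or the gripper's body presses on something with over 40 N, if the wrist force passes 120 N, or if a joint passes its speed limit or range.

ROBOT

A 7-joint arm with a two-finger parallel gripper is mounted at the origin on the work surface. World frame = base frame: x ahead of the robot, y to its left, z up, the work surface at z = 0. Lengths are in m, angles in rad, forces in N, time in s.
With the tool pointing down it reaches from about 0.4 to 0.85 m from the base axis. Payload 4.5 kg.
Tool frame: the origin (TCP) lies where the fingers leave the gripper's body, on its centre line; the fingertips stand 64 mm ahead of it and the grasp point (between the pads) lies 45 mm ahead of it; z points along the fingers, y is the direction in which the jaws open and shut (so a half turn about z gives the same grasp; the last joint's range is limited). The gripper opens to 88 mm and grips with 3 to 60 N. Pads are 18 mm wide; open, the fingers measure 123 mm over their backs; the gripper's body (75 mm by 187 mm) begins 45 mm behind the grasp point.
Start: joints at [1.295, 0.689, -0.195, 1.565, 0.157, 0.902, -0.215], TCP at [0.191, -0.595, 0.303] pointing down, gripper open.
Joint ranges: [-3.01, 3.01], [-0.46, 2.08], [-1.47, 1.51], [0.13, 2.56], [-1, 4.14], [0.04, 2.09], [-2.66, 2.66]. Speed limits (rad/s): [2.57, 2.57, 3.14, 3.14, 3.14, 3.14, 3.14].

INTERFACE

Orientations are given as a unit quaternion [x, y, z, w].
In Python, from plant import monitor, snapshot, workorder, finder gives the robot as it stands.
- The arm moves only by the tool carry_out, never from a script. Its argument "motion" is one flat list of numbers, 6 for each row, row after row: the shift along the tool's x, y, z in cm, then the turn, a rotation vector about the tool's x, y, z in rad. In form: [x, y, z, rx, ry, rz, x, y, z, rx, ry, rz, ...]. A call has 1 to 8 rows; each row shifts and turns the commanded pose from where the row before left it, along the tool's axes as they then stand; what a row does not reach is not made up. A row lasts 1/8 s, in which the tool goes at most 62.5 mm and 10.7 degrees, less where a joint would pass 70% of its speed; a pose out of reach is approached as far as the arm can. A call with a gripper value outside its range is refused whole. "hand" is the finger opening in cm, from 0 to 8.81, set as the call begins (left out, the last holds). The fingers move at their own pace and stop on an object; "grip_force" is the grip in N (left out, the last holds). Time passes only in rows, so rows that do not move let the fingers close. It gives the time, the measured TCP pose, the force and the opening at its end, in the units of the state.
- monitor.get_state(): the state, without advancing time (a new reading comes with each control period).
- snapshot(name): name is "scene" or "top" or "wrist"; returns a dict with "frame" (480x640x3 uint8, red, green, blue), "range_z" (480x640 float32, m along the optical axis (not along the pixel's ray), 0 where there is no reading), "fx", "fy", "cx", "cy" (pixels), "rvec" (rotation vector, rad) and "tvec" (3), from world to camera coordinates, as OpenCV has them; the wrist camera has in their place "hand_eye" (4x4, takes a point from camera to tool coordinates, whose origin is the TCP and whose axes are the flange's). Camera axes: x right, y down, z forward; pixel columns grow to the right and rows downward; lengths in m; the calibration is good to about 2 mm. A picture is of the moment at which its call begins: read the wrist's pose just before it.
- workorder.finish_job(): hands the job in, once; it reports no verdict.
Trained networks look in a picture, given as the dict that the camera call returned (one of the last four; its "shot" number tells which), for a name from the list of things; names that differ only in an ending like _2 or _b are one class to them, and where a whole thing is asked for, a point or a joint stands for the part that bears it (a point fixed in the world has none). Each returns a list of dicts, best first, with "p" (0 to 1); they miss things now and then, are a little off and sometimes report something else, mostly with a low value. They report only what shows in the picture. A call takes as long as a camera call. They do not tell look-alikes from the thing itself.
- finder.masks_of(picture, thing): "pixels" (480x640 bool, what is visible of it) and "extent" ([left, top, right, bottom] in pixels, round what is visible of it).
The state is a dict: "clock": time; "q": joint angles; "qd": joint speeds; "joint_torque": joint torques, N m; "tool_pos": TCP position; "eef_rot": TCP orientation; "contact_force": force on the tool from outside, world axes, zero at the start; "moment": the same for the moment, N m; "opening": opening from 0.0 (shut) to 1.0 (fully open).
Only numpy, scipy, OpenCV 4.12 (cv2) and the standard library are available. Lean on these libraries where they do the work, as an engineer would, in place of code of your own. Each camera call takes 0.05 s, during which the arm holds its last target. There are 200 camera calls.

## Working session

There is one attempt and no reset: what is moved stays moved. The work goes in short steps, Python scripts to look and compute and a tool call to move; the robot and the scene stay as the last step left them, time stands still between calls to the robot, and variables do not carry over. Pictures are saved under pics/ and viewed, about 8 in all and at most 12, crops included, and the job is handed in when it is done.

Besides the shell and the picture viewer there is one more tool, called after ">>>" as name(argument=value, ...) on one line, values as JSON. carry_out: Moves the arm, as the interface text tells. Its arguments: {"type":"object","properties":{"motion":{"type":"array"},"hand":{"type":"number"},"grip_force":{"type":"number"}},"required":["motion"]}

```bash
mkdir -p pics; ls; cat > h.py <<'E'
import numpy as np, cv2
from scipy.spatial.transform import Rotation as R
from plant import monitor, snapshot, workorder, finder
def w2c(s,st=None):
    if 'rvec' in s:
        M=np.eye(4);M[:3,:3]=cv2.Rodrigues(np.array(s['rvec'],float))[0];M[:3,3]=np.ravel(s['tvec']);return M
    T=np.eye(4);T[:3,:3]=R.from_quat(st['eef_rot']).as_matrix();T[:3,3]=st['tool_pos']
    return np.linalg.inv(T@np.array(s['hand_eye']))
def cloud(s,st=None):
    z=s['range_z'];v,u=np.mgrid[:480,:640]
    P=np.stack([(u-s['cx'])/s['fx']*z,(v-s['cy'])/s['fy']*z,z,np.ones_like(z)],-1)
    W=(P@np.linalg.inv(w2c(s,st)).T)[...,:3]; W[z<=0]=np.nan
    return W
def save(n,im): cv2.imwrite('pics/'+n+'.png',im[...,::-1])
E
python3 - <<'E'
from h import *
st=monitor.get_state();print(st)
for n in('top','scene'):
    s=snapshot(n);save(n,s['frame']);W=cloud(s)
    for t in('module','cradle','post_a','nut_a','wing_a','mat','driver','stick','spare','handle'):
        for d in finder.masks_of(s,t)[:3]:
            m=d['pixels'];print(n,t,round(d['p'],2),np.round(d['extent']),np.round(np.nanmedian(W[m],0),3),m.sum())
E
```

```text
pics
{'clock': 0.0, 'q': array([ 1.29481285,  0.68998187, -0.19448543,  1.56632586,  0.15732939,
        0.90248029, -0.21508368]), 'qd': array([ 8.86499533e-04,  6.39221875e-05,  4.62108188e-04,  1.46409883e-03,
       -3.49150704e-04,  4.75165719e-04,  1.30891318e-03]), 'joint_torque': array([ 7.69640155e-04, -5.27569056e+01, -1.26663577e+00, -1.53431672e+01,
       -5.25869394e-02,  6.45243490e-03,  2.02155120e-04]), 'tool_pos': array([ 0.19032215, -0.59479016,  0.30191536]), 'eef_rot': array([ 9.88020532e-01,  1.54319845e-01, -2.21777260e-04, -8.73803242e-04]), 'contact_force': array([ 0.47768635, -0.54740062,  0.80210217]), 'moment': array([ 0.06928306,  0.03414232, -0.02818147]), 'opening': 1.0015803467277469}
top module 0.84 [358. 343. 419. 398.] [ 0.339 -0.143  0.016] 1543
top module 0.61 [363. 241. 445. 280.] [ 0.544 -0.17   0.033] 2537
top module 0.55 [452. 338. 524. 421.] [ 0.319 -0.326  0.022] 3096
top cradle 0.58 [323. 220. 485. 306.] [ 0.533 -0.172  0.011] 7204
top cradle 0.44 [439. 241. 478. 275.] [ 0.551 -0.268  0.025] 1120
top post_a 0.74 [437. 244. 473. 276.] [ 0.55
[... 1479 characters left out ...]
 204. 319. 246.] [ 0.545 -0.066  0.025] 873
scene wing_a 0.77 [239. 171. 264. 197.] [ 0.56  -0.268  0.038] 599
scene wing_a 0.76 [280. 207. 316. 244.] [ 0.547 -0.066  0.026] 774
scene wing_a 0.63 [374. 215. 392. 248.] [0.393 0.016 0.007] 467
scene mat 0.87 [278. 268. 439. 398.] [0.59  0.193 0.004] 11295
scene driver 0.87 [185. 290. 239. 362.] [0.787 0.048 0.021] 855
scene driver 0.41 [244. 183. 296. 231.] [ 0.557 -0.153  0.033] 1249
scene stick 0.62 [378. 216. 390. 245.] [0.393 0.016 0.022] 400
scene spare 0.72 [176. 230. 192. 251.] [ 0.755 -0.169  0.017] 299
scene handle 0.95 [295. 144. 353. 169.] [ 0.328 -0.32   0.021] 1271
scene handle 0.87 [347. 177. 372. 212.] [ 0.351 -0.124  0.016] 672
```

```bash
python3 - <<'E'
from h import *
a=cv2.imread('pics/top.png');b=cv2.imread('pics/scene.png')
A=cv2.resize(a[130:430,165:535],None,fx=2,fy=2)
cv2.imwrite('pics/c1.png',A)
cv2.imwrite('pics/c2.png',cv2.resize(b[130:290,200:400],None,fx=3.6,fy=3.6,interpolation=cv2.INTER_CUBIC))
E
```

```text
(no output)
```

View pics/c1.png

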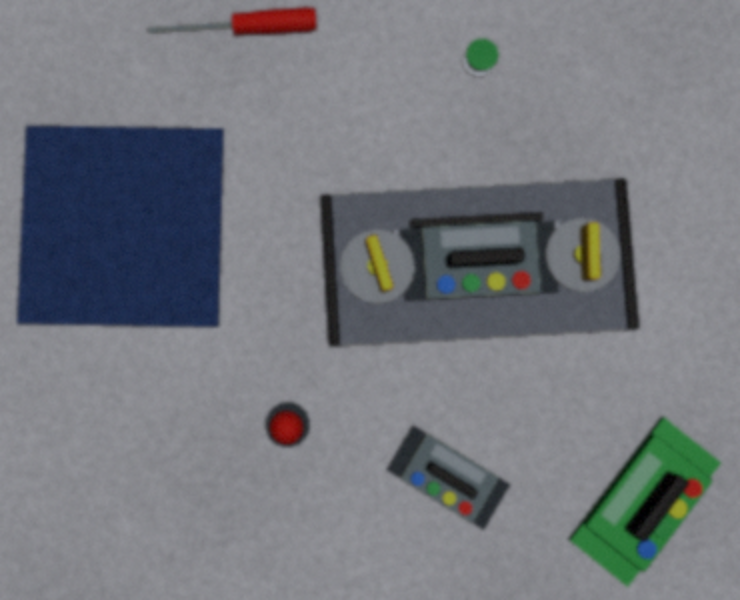

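View pics/c2.png

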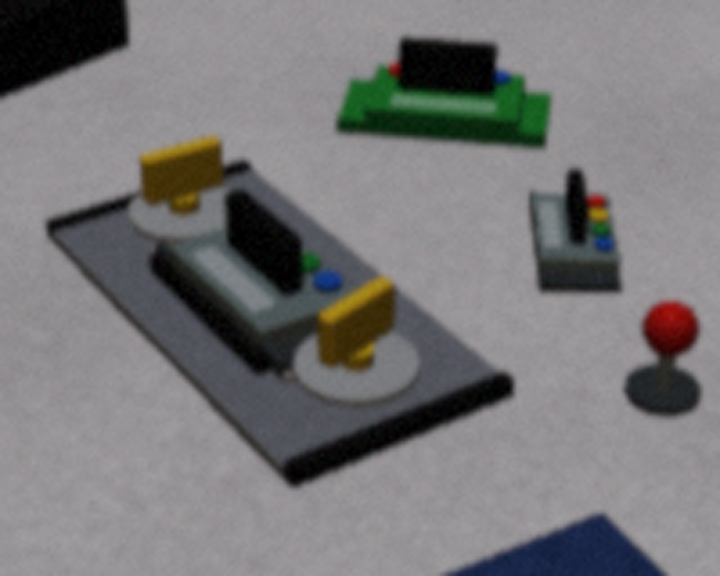

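```bash
cat > meas.py <<'E'
from h import *
s=snapshot('top');W=cloud(s);f=s['frame'].astype(int)
def rect(m,zmin,zmax,name,er=0):
    m=m&(W[...,2]>zmin)&(W[...,2]<zmax);P=W[m]
    r=cv2.minAreaRect((P[:,:2]*1000).astype(np.float32));print(name,len(P),np.round(np.nanmean(P,0),4),[np.round(x,1) for x in r])
yel=(f[...,0]>130)&(f[...,1]>110)&(f[...,2]<90)
X,Y=W[...,0],W[...,1]
cr=(X>.42)&(X<.66)&(Y>-.36)&(Y<.02)
rect(cr,0.006,.1,'cradle')
for n,c in(('left',Y>-.17),('right',Y<-.17)):
    rect(cr&yel&c,.05,.085,n+' wing')
    gx,gy=(.54,-.072) if n=='left' else (.551,-.268)
    d=np.hypot(X-gx,Y-gy)<.05
    rect(d&~yel&(f.min(-1)>95),.018,.035,n+' flange')
rect(cr&(abs(Y+.17)<.06),.055,.085,'handle')
rect((f[...,2]>f[...,0]+25)&(Y>.05),-.01,.02,'mat')
E
python3 - <<'E'
from meas import *
E
```

```text
cradle 11694 [ 0.5447 -0.1723  0.0207] [array([ 540.8, -167.6]), array([372.3, 236.3]), np.float64(89.7)]
left wing 138 [ 0.5405 -0.0746  0.0682] [array([540.2, -74.8]), array([51.9,  9.2]), np.float64(18.6)]
left flange 798 [ 0.5394 -0.0731  0.0247] [array([540.1, -73.3]), array([70. , 69.1]), np.float64(44.4)]
right wing 136 [ 0.5535 -0.274   0.0682] [array([ 553.4, -274.1]), array([ 9.2, 50.3]), np.float64(88.5)]
right flange 701 [ 0.5518 -0.2714  0.0245] [array([ 552.7, -273.5]), array([69.4, 69.8]), np.float64(76.1)]
handle 299 [ 0.5459 -0.1725  0.0694] [array([ 546.4, -173. ]), array([14.1, 69.1]), np.float64(3.4)]
mat 9747 [0.5796 0.179  0.0044] [array([580.7, 179.2]), array([197.9, 198.4]), np.float64(89.4)]
```

>>> carry_out(motion=[5,-3.5,0,0,0,0,5,-3.5,0,0,0,0,5,-3.5,0,0,0,0,5,-3.5,0,0,0,0,5,-3.5,0,0,0,0,5,-3.5,0,0,0,0,5,-3.5,0,0,0,0,5,-3.5,0,0,0,0], hand=4.5, grip_force=40)

```text
clock: 2.15
tool_pos: [0.4874, -0.2051, 0.303]
eef_rot: [0.988, 0.154, 0.0, 0.0]
contact_force: [0.4, -0.6, 0.0]
opening: 0.51
```

```bash
cat >> h.py <<'E'
def to(p,yaw,st=None):
    "tool-axis shift (cm) and turn (rad) that bring TCP to p, tool down, tool x at yaw deg"
    st=st or monitor.get_state();r=R.from_quat(st['eef_rot'])
    g=R.from_euler('z',yaw,degrees=True)*R.from_euler('x',np.pi)
    d=r.inv().apply(np.array(p)-st['tool_pos'])*100
    print('t',st['clock'],'pos',np.round(st['tool_pos'],4),'q',np.round(st['q'],2),'open',round(st['opening']*88.1,1))
    print('d cm',np.round(d,2),'turn',np.round((r.inv()*g).as_rotvec(),3),'F',np.round(st['contact_force'],1),'M',np.round(st['moment'],3))
E
python3 -c "
from h import *
to([.540,-.0745,.202],18.6)"
```

```text
t 2.15 pos [ 0.4874 -0.2051  0.303 ] q [ 0.4   0.56 -0.15  1.86  0.12  0.73 -1.07] open 45.0
d cm [  8.99 -10.84  10.09] turn [ 0.001 -0.001 -0.015] F [ 0.4 -0.6  0. ] M [-0.054 -0.026  0.005]
```

>>> carry_out(motion=[3,-3.6,3,0,0,-0.015,3,-3.6,3,0,0,0,3,-3.6,4,0,0,0,0,0,0,0,0,0])

```text
clock: 2.65
tool_pos: [0.5376, -0.0703, 0.2002]
eef_rot: [0.986, 0.166, -0.002, -0.002]
contact_force: [-0.5, -1.1, -0.7]
opening: 0.514
```

```bash
cat > wr.py <<'E'
from h import *
def wing(gx,gy,name=None):
    st=monitor.get_state();s=snapshot('wrist');W=cloud(s,st);f=s['frame'].astype(int)
    if name: save(name,s['frame'])
    yel=(f[...,0]>110)&(f[...,1]>90)&(f[...,2]<.6*f[...,1])&(np.hypot(W[...,0]-gx,W[...,1]-gy)<.05)
    zt=np.nanpercentile(W[yel][:,2],95);P=W[yel&(W[...,2]>zt-.006)]
    r=cv2.minAreaRect((P[:,:2]*1000).astype(np.float32));print('wing',len(P),zt,np.round(np.mean(P,0),4),r)
E
python3 -c "
from wr import *
to([.540,-.0745,.202],18.6)
wing(.54,-.0745,'w1')"
```

```text
t 2.65 pos [ 0.5376 -0.0703  0.2002] q [ 0.11  0.73 -0.1   1.91  0.13  0.51 -1.32] open 45.3
d cm [ 0.08  0.47 -0.19] turn [-0.005  0.003  0.009] F [-0.5 -1.1 -0.7] M [0.017 0.058 0.011]
wing 495 0.22199668365263572 [ 0.5607 -0.0619  0.2206] ((560.2366943359375, -63.535579681396484), (14.078702926635742, 60.85654830932617), 19.102338790893555)
```

View pics/w1.png

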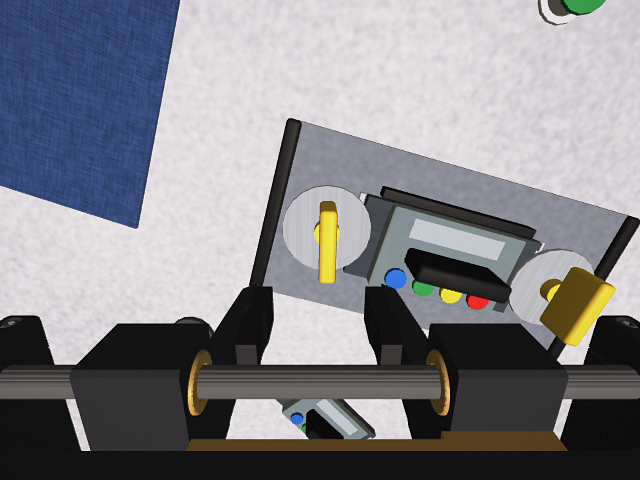

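```bash
sed -i 's/<.05)$/<.05)\&(W[...,2]<.1)/' wr.py
python3 -c "
from wr import *
wing(.54,-.0745)
to([.5403,-.0747,.102],18.6)"
```

```text
wing 1222 0.0696463570859331 [ 0.5423 -0.0756  0.0683] ((541.1790771484375, -76.10616302490234), (53.019432067871094, 11.733633995056152), 18.592153549194336)
t 2.75 pos [ 0.5376 -0.0757  0.2024] q [ 0.11  0.73 -0.1   1.91  0.13  0.51 -1.32] open 45.0
d cm [ 3.000e-01 -1.000e-02  1.004e+01] turn [0.    0.001 0.001] F [-0.1  0.  -0.7] M [-0.018 -0.065 -0.028]
```

>>> carry_out(motion=[0.3,0.1,3,0,0,0,0,0,3,0,0,0,0,0,3,0,0,0,0,0,1,0,0,0,0,0,0,0,0,0])

```text
clock: 3.38
tool_pos: [0.5409, -0.077, 0.1032]
eef_rot: [0.987, 0.161, 0.0, 0.0]
contact_force: [-0.0, -0.2, 1.2]
opening: 0.509
```

>>> carry_out(motion=[0,0,0,0,0,0,0,0,0,0,0,0,0,0,0,0,0,0,0,0,0,0,0,0,0,0,0,0,0,0,0,0,0,0,0,0], hand=0.6, grip_force=40)

```text
clock: 4.12
tool_pos: [0.5409, -0.0753, 0.103]
eef_rot: [0.987, 0.162, 0.0, -0.0]
contact_force: [-0.6, 2.9, 6.0]
opening: 0.129
```

```bash
python3 -c "
from wr import *
to([.5408,-.0757,.102],18.6)"
```

```text
t 4.125 pos [ 0.5409 -0.0753  0.103 ] q [ 0.09  0.9  -0.06  1.94  0.16  0.3  -1.35] open 11.3
d cm [-0.02  0.04  0.1 ] turn [-0.    -0.     0.001] F [-0.6  2.9  6. ] M [ 0.476  0.179 -0.082]
```

>>> carry_out(motion=[0,0,0,0,0,-0.04,0,0,0,0,0,-0.04,0,0,0,0,0,0,0,0,0,0,0,0])

```text
clock: 4.62
tool_pos: [0.5409, -0.0753, 0.1033]
eef_rot: [0.98, 0.201, 0.0, -0.0]
contact_force: [-1.5, 2.1, 8.7]
opening: 0.136
```

```bash
python3 -c "
from wr import *
to([.5408,-.0757,.102],18.6)"
```

```text
t 4.625 pos [ 0.5409 -0.0753  0.1033] q [ 0.1   0.9  -0.08  1.94  0.2   0.31 -1.3 ] open 12.0
d cm [-0.03  0.03  0.13] turn [-0.    -0.001  0.08 ] F [-1.5  2.1  8.7] M [ 0.496  0.319 -0.157]
```

>>> carry_out(motion=[0,0,0,0,0,0.04,0,0,0,0,0,0.04,0,0,0,0,0,0.04,0,0,0,0,0,0.04,0,0,0,0,0,0,0,0,0,0,0,0])

```text
clock: 5.38
tool_pos: [0.5408, -0.0753, 0.1028]
eef_rot: [0.992, 0.123, 0.0, -0.0]
contact_force: [-1.1, 3.0, 5.5]
opening: 0.128
```

```bash
python3 -c "
from wr import *
to([.5408,-.0757,.102],18.6)"
```

```text
t 5.375 pos [ 0.5408 -0.0753  0.1028] q [ 0.08  0.9  -0.05  1.94  0.12  0.3  -1.39] open 11.3
d cm [-0.01  0.04  0.08] turn [-0.    -0.    -0.079] F [-1.1  3.   5.5] M [0.7   0.194 0.136]
```

>>> carry_out(motion=[0,0,0,0,0,-0.08,0,0,0,0,0,-0.06,0,0,0,0,0,-0.06,0,0,0,0,0,-0.04,0,0,0,0,0,0,0,0,0,0,0,0])

```text
clock: 6.12
tool_pos: [0.5409, -0.0754, 0.1035]
eef_rot: [0.971, 0.24, 0.0, -0.0]
contact_force: [-2.3, 3.4, 11.8]
opening: 0.133
```

```bash
python3 -c "
from wr import *
to([.5408,-.0757,.102],18.6)"
```

```text
t 6.125 pos [ 0.5409 -0.0754  0.1035] q [ 0.11  0.9  -0.09  1.94  0.23  0.31 -1.26] open 11.7
d cm [-0.02  0.02  0.15] turn [-0.    -0.001  0.159] F [-2.3  3.4 11.8] M [ 0.796  0.463 -0.154]
```

>>> carry_out(motion=[0,0,-0.12,0,0,-0.12,0,0,-0.07,0,0,-0.15,0,0,-0.07,0,0,-0.15,0,0,-0.07,0,0,-0.15,0,0,-0.07,0,0,-0.15,0,0,-0.07,0,0,-0.15,0,0,-0.07,0,0,-0.15,0,0,-0.07,0,0,-0.15])

```text
clock: 7.12
tool_pos: [0.5413, -0.0755, 0.1093]
eef_rot: [0.675, 0.737, 0.001, 0.0]
contact_force: [-0.9, 3.0, 6.9]
opening: 0.134
```

```bash
python3 -c "
from wr import *
to([.5408,-.0757,.102],18.6)"
```

```text
t 7.125 pos [ 0.5413 -0.0755  0.1093] q [ 0.26  0.91 -0.35  1.93  0.71  0.43 -0.53] open 11.8
d cm [-0.02 -0.05  0.73] turn [ 1.000e-03 -2.000e-03  1.334e+00] F [-0.9  3.   6.9] M [ 0.636  0.266 -0.299]
```

>>> carry_out(motion=[0,0,0,0,0,0,0,0,0,0,0,0,0,0,0,0,0,0,0,0,-4,0,0,0,0,0,-5,0,0,0,0,0,0,0,0,-0.15], hand=4.5)

```text
clock: 7.88
tool_pos: [0.5428, -0.0757, 0.2021]
eef_rot: [0.619, 0.786, 0.002, 0.003]
contact_force: [-1.1, -0.0, -0.7]
opening: 0.513
```

```bash
python3 -c "
from wr import *
to([.5505,-.274,.202],178.5)"
```

```text
t 7.875 pos [ 0.5428 -0.0757  0.2021] q [ 0.37  0.78 -0.53  1.89  0.63  0.64 -0.32] open 45.2
d cm [-19.46  -3.9    0.03] turn [ 0.004  0.006 -1.308] F [-1.1 -0.  -0.7] M [-0.083 -0.127  0.036]
```

>>> carry_out(motion=[-4.87,-0.98,0,0,0,0,-4.87,-0.98,0,0,0,0,-4.87,-0.98,0,0,0,0,-4.87,-0.98,0,0,0,0,0,0,0,0,0,-0.17,0,0,0,0,0,-0.17,0,0,0,0,0,-0.17,0,0,0,0,0,-0.17])

```text
clock: 8.88
tool_pos: [0.5475, -0.2746, 0.1984]
eef_rot: [0.32, 0.947, -0.0, -0.0]
contact_force: [-0.1, -0.5, 0.7]
opening: 0.511
```

>>> carry_out(motion=[0,0,0,0,0,-0.17,0,0,0,0,0,-0.17,0,0,0,0,0,-0.17,0,0,0,0,0,-0.11,0,0,0,0,0,0,0,0,0,0,0,0])

```text
clock: 9.62
tool_pos: [0.5477, -0.2745, 0.1986]
eef_rot: [0.019, 1.0, -0.0, -0.0]
contact_force: [0.1, -0.4, 0.1]
opening: 0.508
```

```bash
python3 -c "
from wr import *
wing(.5535,-.274)
to([.554,-.274,.102],178.5)"
```

```text
wing 1181 0.0695356939539486 [ 0.5517 -0.2758  0.0683] ((553.2772216796875, -275.7305603027344), (53.10108184814453, 11.954086303710938), 1.1666756868362427)
t 9.675 pos [ 0.5478 -0.2744  0.1987] q [ 0.85  0.95 -0.9   1.67  0.89  0.97  1.15] open 45.5
d cm [-0.62  0.07  9.67] turn [-0.    -0.    -0.012] F [-0.4 -0.3  0. ] M [ 0.048 -0.179  0.016]
```

>>> carry_out(motion=[-0.53,0,3,0,0,-0.04,0,0,3,0,0,0,0,0,3,0,0,0,0,0,0.65,0,0,0,0,0,0,0,0,0])

```text
clock: 10.3
tool_pos: [0.5534, -0.2745, 0.1027]
eef_rot: [-0.001, 1.0, -0.0, 0.0]
contact_force: [0.5, -0.0, 0.2]
opening: 0.514
```

>>> carry_out(motion=[0,0,0,0,0,0,0,0,0,0,0,0,0,0,0,0,0,0,0,0,0,0,0,0,0,0,0,0,0,0,0,0,0,0,0,0], hand=0.6)

```text
clock: 11.05
tool_pos: [0.5533, -0.2745, 0.1027]
eef_rot: [-0.002, 1.0, -0.0, 0.0]
contact_force: [-1.0, 0.3, 3.0]
opening: 0.134
```

>>> carry_out(motion=[0,0,0,0,0,0.04,0,0,0,0,0,0.04,0,0,0,0,0,0,0,0,0,0,0,0])

```text
clock: 11.55
tool_pos: [0.5534, -0.2744, 0.1029]
eef_rot: [0.039, 0.999, -0.0, 0.0]
contact_force: [-1.6, -0.3, 5.9]
opening: 0.132
```

```bash
python3 -c "
from wr import *
to([.554,-.274,.102],178.5)"
```

```text
t 11.55 pos [ 0.5534 -0.2744  0.1029] q [ 0.8   1.08 -0.8   1.69  1.02  0.84  1.02] open 11.7
d cm [-0.06  0.04  0.09] turn [-0.     0.001 -0.052] F [-1.6 -0.3  5.9] M [0.149 0.146 0.153]
```

Fz rises and the moment stays at friction level, so clockwise loosens here, as expected. One more small step before committing.

>>> carry_out(motion=[0,0,0,0,0,0.04,0,0,0,0,0,0.04,0,0,0,0,0,0,0,0,0,0,0,0])

```text
clock: 12.05
tool_pos: [0.5534, -0.2744, 0.1032]
eef_rot: [0.079, 0.997, -0.0, 0.0]
contact_force: [-1.4, 0.4, 7.8]
opening: 0.134
```

```bash
python3 -c "
from wr import *
to([.554,-.274,.102],178.5)"
```

```text
t 12.05 pos [ 0.5534 -0.2744  0.1032] q [ 0.8   1.08 -0.79  1.69  1.01  0.83  0.95] open 11.8
d cm [-0.06  0.04  0.12] turn [-0.     0.001 -0.132] F [-1.4  0.4  7.8] M [0.146 0.275 0.237]
```

>>> carry_out(motion=[0,0,-0.12,0,0,0.12,0,0,-0.07,0,0,0.15,0,0,-0.07,0,0,0.15,0,0,-0.07,0,0,0.15,0,0,-0.07,0,0,0.15,0,0,-0.07,0,0,0.15,0,0,-0.07,0,0,0.15,0,0,-0.07,0,0,0.15])

```text
clock: 13.05
tool_pos: [0.5539, -0.2737, 0.109]
eef_rot: [0.618, 0.786, 0.001, 0.0]
contact_force: [0.0, 1.9, 4.0]
opening: 0.132
```

>>> carry_out(motion=[0,0,0,0,0,0,0,0,0,0,0,0,0,0,0,0,0,0,0,0,-4,0,0,0,0,0,-5,0,0,0,0,0,0,0,0,0], hand=4.5)

```text
clock: 13.8
tool_pos: [0.5553, -0.275, 0.202]
eef_rot: [0.616, 0.788, 0.001, 0.003]
contact_force: [0.5, 0.3, -0.0]
opening: 0.508
```

```bash
python3 - <<'E'
from wr import *
to([.5465,-.1735,.202],93.6)
wing(.5535,-.2745)
import meas
save('top2',meas.s['frame'][190:330,300:500])
E
```

```text
t 13.8 pos [ 0.5553 -0.275   0.202 ] q [ 0.73  0.87 -0.63  1.66  0.66  0.82  0.05] open 44.8
d cm [10.07  1.6  -0.02] turn [0.007 0.003 0.181] F [ 0.5  0.3 -0. ] M [-0.026 -0.129 -0.025]
wing 1244 0.07591358984394087 [ 0.5532 -0.274   0.0747] ((553.3953857421875, -275.5726013183594), (11.47497272491455, 52.7767219543457), 14.228049278259277)
cradle 10703 [ 0.5424 -0.1595  0.0223] [array([ 529.4, -157.3]), array([341.5, 216.9]), np.float64(89.7)]
left wing 160 [ 0.5402 -0.0742  0.0744] [array([540.3, -74.1]), array([10.9, 51. ]), np.float64(4.4)]
left flange 817 [ 0.5392 -0.073   0.031 ] [array([539.3, -73.7]), array([69.8, 70.2]), np.float64(2.9)]
right wing 120 [ 0.5514 -0.2674  0.0745] [array([ 551.6, -267.7]), array([11.2, 38.1]), np.float64(14.4)]
right flange 735 [ 0.552  -0.2693  0.0309] [array([ 551.6, -268.8]), array([70.9, 59.3]), np.float64(15.0)]
handle 296 [ 0.5459 -0.1723  0.0694] [array([ 546.4, -172.9]), array([14.3, 68.5]), np.float64(3.7)]
mat 9772 [0.5797 0.1789 0.0044] [array([580.8, 179.2]), array([198.6, 198.1]), np.float64(89.7)]
```

>>> carry_out(motion=[5,0.8,0,0,0,0,5.05,0.8,0,0,0,0,0,0,0,0,0,-0.0,0,0,0,0,0,0.17,0,0,0,0,0,0,0,0,0,0,0,0])

```text
clock: 14.65
tool_pos: [0.544, -0.174, 0.1977]
eef_rot: [0.68, 0.733, -0.001, -0.0]
contact_force: [0.2, -0.2, -0.2]
opening: 0.511
```

```bash
python3 - <<'E'
from wr import *
to([.5462,-.1735,.108],93.7)
st=monitor.get_state();s=snapshot('wrist');W=cloud(s,st)
m=(np.hypot(W[...,0]-.546,W[...,1]+.173)<.05)&(W[...,2]>.06)&(W[...,2]<.08)
P=W[m];print(len(P),np.mean(P,0),cv2.minAreaRect((P[:,:2]*1000).astype(np.float32)))
E
```

```text
t 14.65 pos [ 0.544  -0.174   0.1977] q [ 0.55  0.82 -0.56  1.81  0.64  0.7  -0.3 ] open 45.1
d cm [0.03 0.24 8.97] turn [-0.001  0.     0.011] F [ 0.2 -0.2 -0.2] M [-0.017 -0.088 -0.009]
1995 [ 0.54698591 -0.17283222  0.07009261] ((547.2184448242188, -175.51925659179688), (13.992632865905762, 69.63677978515625), 3.77217435836792)
```

>>> carry_out(motion=[0,0.27,3,0,0,0.01,0,0,3,0,0,0,0,0,3,0,0,0,0,0,0,0,0,0,0,0,0,0,0,0])

```text
clock: 15.32
tool_pos: [0.5475, -0.1731, 0.1091]
eef_rot: [0.684, 0.73, 0.0, 0.0]
contact_force: [1.1, -0.5, -0.0]
opening: 0.509
```

>>> carry_out(motion=[0,0,0,0,0,0,0,0,0,0,0,0,0,0,0,0,0,0,0,0,0,0,0,0,0,0,0,0,0,0,0,0,0,0,0,0], hand=0.8, grip_force=40)

```text
clock: 16.08
tool_pos: [0.5474, -0.1731, 0.1089]
eef_rot: [0.684, 0.729, 0.0, 0.0]
contact_force: [0.5, 0.1, 5.2]
opening: 0.154
```

```bash
python3 -c "
from wr import *
to([.5467,-.174,.108],93.7)"
```

```text
t 16.075 pos [ 0.5474 -0.1731  0.1089] q [ 0.48  0.94 -0.44  1.84  0.75  0.53 -0.41] open 13.6
d cm [-0.09 -0.07  0.09] turn [ 0.001  0.    -0.   ] F [0.5 0.1 5.2] M [-0.137  0.055  0.012]
```

>>> carry_out(motion=[0,-0.4,-0.1,0,0,0,0,-0.6,0,0,0,0,0,-0.8,0,0,0,0,0,-0.8,0,0,0,0,0,0,0,0,0,0])

```text
clock: 16.7
tool_pos: [0.52, -0.1749, 0.1093]
eef_rot: [0.684, 0.729, -0.001, -0.0]
contact_force: [0.9, 0.4, -3.0]
opening: 0.154
```

>>> carry_out(motion=[0,-0.8,0,0,0,0,0,-0.8,0,0,0,0,0,-0.8,0,0,0,0,0,-0.8,0,0,0,0,0,-0.8,0,0,0,0,0,-0.8,0,0,0,0,0,-0.8,0,0,0,0,0,0,0,0,0,0])

```text
clock: 17.7
tool_pos: [0.4644, -0.1784, 0.1094]
eef_rot: [0.684, 0.729, -0.001, -0.0]
contact_force: [-0.1, -0.4, -3.0]
opening: 0.152
```

```bash
python3 -c "
from wr import *
to([.580,.179,.22],93.7)
s=snapshot('scene');save('sc2',cv2.resize(s['frame'][130:330,200:440],None,fx=3,fy=3))"
```

```text
t 17.7 pos [ 0.4644 -0.1784  0.1094] q [ 0.47  0.88 -0.32  2.07  0.87  0.32 -0.52] open 13.4
d cm [ 34.92  13.81 -11.09] turn [-0.001  0.    -0.001] F [-0.1 -0.4 -3. ] M [-0.06  -0.121 -0.012]
```

View pics/sc2.png

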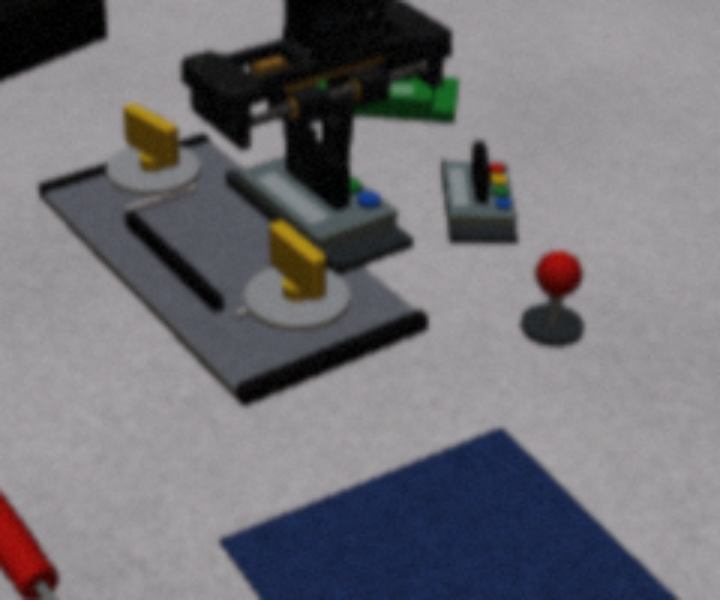

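>>> carry_out(motion=[0,0,-2,0,0,0,0,0,-4,0,0,0,0,0,-5,0,0,0,2,1,0,0,0,0,4,1.6,0,0,0,0,4,1.6,0,0,0,0,4,1.6,0,0,0,0,4,1.6,0,0,0,0])

```text
clock: 18.75
tool_pos: [0.5281, 0.0075, 0.2194]
eef_rot: [0.684, 0.729, 0.0, 0.0]
contact_force: [0.5, 0.4, -3.4]
opening: 0.153
```

>>> carry_out(motion=[4,1.6,0,0,0,0,4,1.6,0,0,0,0,4,1.6,0,0,0,0,3,1,0,0,0,0,1.5,0.5,0,0,0,0,0,0,0,0,0,0])

```text
clock: 19.5
tool_pos: [0.5797, 0.1754, 0.2192]
eef_rot: [0.684, 0.73, -0.0, -0.0]
contact_force: [0.5, -0.9, -2.1]
opening: 0.154
```

```bash
python3 -c "
from wr import *
to([.580,.179,.104],93.7)"
```

```text
t 19.5 pos [0.5797 0.1754 0.2192] q [-0.07  0.81 -0.53  1.69  0.55  0.79 -0.8 ] open 13.6
d cm [ 0.35  0.05 11.52] turn [-0.    -0.     0.001] F [ 0.5 -0.9 -2.1] M [-0.133 -0.056 -0.005]
```

>>> carry_out(motion=[0.35,0,3,0,0,0,0,0,3,0,0,0,0,0,2.5,0,0,0,0,0,1.5,0,0,0,0,0,0.6,0,0,0,0,0,0.4,0,0,0,0,0,0.3,0,0,0,0,0,0,0,0,0])

```text
clock: 20.5
tool_pos: [0.5798, 0.1784, 0.1067]
eef_rot: [0.684, 0.729, 0.0, 0.0]
contact_force: [-0.9, -0.9, -3.7]
opening: 0.152
```

```bash
python3 -c "
from wr import *
to([.580,.179,.104],93.7)"
```

```text
t 20.5 pos [0.5798 0.1784 0.1067] q [-0.14  0.97 -0.42  1.74  0.67  0.58 -0.91] open 13.4
d cm [0.06 0.02 0.27] turn [ 0.001 -0.    -0.001] F [-0.9 -0.9 -3.7] M [-0.08  -0.109 -0.024]
```

Still hanging (Fz −3.7 N); lower in 1–2 mm steps.

>>> carry_out(motion=[0,0,0.15,0,0,0,0,0,0.1,0,0,0,0,0,0.1,0,0,0,0,0,0,0,0,0,0,0,0,0,0,0])

```text
clock: 21.12
tool_pos: [0.5797, 0.1783, 0.1029]
eef_rot: [0.684, 0.729, 0.0, 0.0]
contact_force: [-0.9, 0.0, -2.9]
opening: 0.154
```

>>> carry_out(motion=[0,0,0.1,0,0,0,0,0,0.1,0,0,0,0,0,0,0,0,0,0,0,0,0,0,0])

```text
clock: 21.62
tool_pos: [0.5796, 0.1784, 0.1028]
eef_rot: [0.684, 0.729, 0.0, 0.001]
contact_force: [-2.9, -2.4, 12.8]
opening: 0.155
```

>>> carry_out(motion=[0,0,-0.1,0,0,0,0,0,0,0,0,0])

```text
clock: 21.88
tool_pos: [0.5797, 0.1783, 0.1029]
eef_rot: [0.684, 0.729, 0.0, 0.0]
contact_force: [-2.4, -1.9, 8.3]
opening: 0.148
```

>>> carry_out(motion=[0,0,0,0,0,0,0,0,0,0,0,0,0,0,0,0,0,0,0,0,-1,0,0,0,0,0,-4,0,0,0,0,0,-5,0,0,0,0,0,-3,0,0,0,0,0,0,0,0,0], hand=4)

```text
clock: 22.88
tool_pos: [0.5809, 0.1791, 0.235]
eef_rot: [0.684, 0.729, 0.003, 0.001]
contact_force: [-0.2, 0.2, -0.8]
opening: 0.455
```

```bash
python3 - <<'E'
from wr import *
to([.580,.179,.104],93.7)
st=monitor.get_state();s=snapshot('wrist');W=cloud(s,st)
X,Y,Z=W[...,0],W[...,1],W[...,2]
for lo,hi in((.055,.075),(.023,.035)):
    m=(np.hypot(X-.58,Y-.179)<.08)&(Z>lo)&(Z<hi);P=W[m]
    A=np.c_[P[:,:2]-P[:,:2].mean(0),np.ones(len(P))];c=np.linalg.lstsq(A,P[:,2],rcond=None)[0]
    print(len(P),np.median(P,0),cv2.minAreaRect((P[:,:2]*1000).astype(np.float32)),'slope',c)
s=snapshot('top');save('top3',cv2.resize(s['frame'][120:430,160:535],None,fx=2,fy=2));W=cloud(s);f=s['frame'].astype(int)
yel=(f[...,0]>130)&(f[...,1]>110)&(f[...,2]<90)
for c in((.540,-.075),(.553,-.274)):
    m=yel&(np.hypot(W[...,0]-c[0],W[...,1]-c[1])<.05)&(W[...,2]>.05);P=W[m]
    print('nut',P.mean(0),cv2.minAreaRect((P[:,:2]*1000).astype(np.float32)))
for t in('driver','stick','spare'):
    for d in finder.masks_of(s,t)[:1]: print(t,np.round(d['extent']),np.nanmedian(W[d['pixels']],0))
E
```

```text
t 22.875 pos [0.5809 0.1791 0.235 ] q [-0.07  0.79 -0.55  1.68  0.54  0.82 -0.8 ] open 40.1
d cm [-0.03 -0.17 13.1 ] turn [ 0.006 -0.002 -0.001] F [-0.2  0.2 -0.8] M [-0.024 -0.086 -0.012]
1461 [0.57905984 0.17902496 0.06434549] ((579.062255859375, 175.75762939453125), (13.855478286743164, 69.40475463867188), 3.868980884552002) slope [-0.01510379 -0.01244846  0.0640898 ]
7428 [0.57696484 0.18450654 0.02703794] ((579.1604614257812, 175.15049743652344), (70.15052032470703, 110.11112976074219), 3.606757879257202) slope [-0.02676718 -0.0057571   0.02762066]
nut [ 0.53994575 -0.07375182  0.07470574] ((540.1091918945312, -74.01161193847656), (11.49974536895752, 50.379600524902344), 4.379643440246582)
nut [ 0.55278902 -0.27326163  0.07455264] ((552.7802124023438, -273.2781066894531), (11.910707473754883, 52.175079345703125), 14.673823356628418)
driver [240. 135. 321. 146.] [0.78079725 0.03819513 0.02202171]
spare [398. 149. 414. 168.] [ 0.7481235  -0.17569863  0.0259097 ]
```

View pics/top3.png

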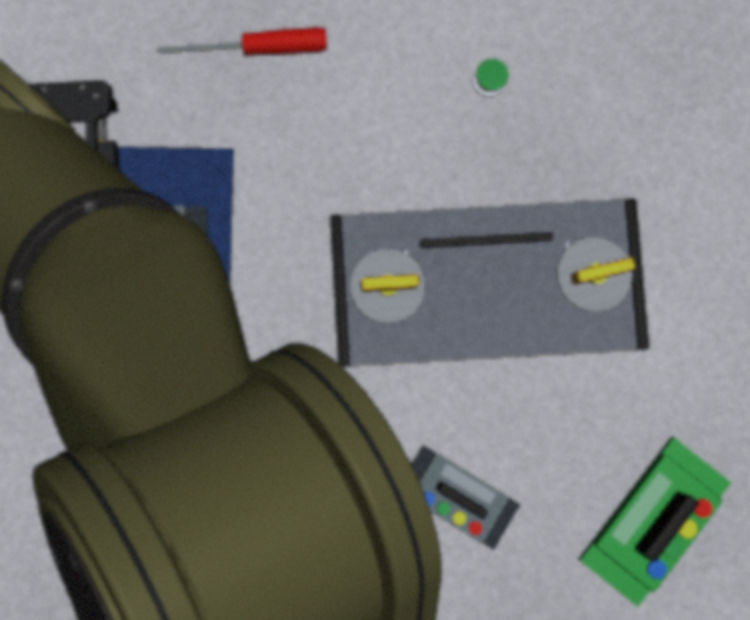

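```bash
python3 -c "
from h import *
st=monitor.get_state();print(st['contact_force'],abs(st['qd']).max());print(workorder.finish_job())"
```

```text
[ 0.02298957  0.20931886 -0.15718614] 0.0039015712855506915
the job is handed in; nothing more can be done
None
```

I loosened both wing nuts, drew the grey box out of the cradle and set it on the blue mat, then handed the job in at about 23 s. No verdict was reported.

- **Nuts:** The left nut (world +y) loosens counter-clockwise and the right nut clockwise. Each was turned about 1.3 rad. In the last picture both wings stand about 6 mm higher, which agrees with 1.3 rad. While I was feeling for the direction, the torque stayed below about 0.25 N m.
- **Box:** I slid it 83 mm toward the open front, with wrist forces of about 3 N, then lifted it across to the mat. It sits roughly 4 mm from the mat's centre. It touched down slowly, with a peak push of about 13 N.
- **Flatness:** The surface fit showed a slope of about 0.02 rad. I put that down to noise from the buttons and arm movement, and it is within the 0.06 limit.
- **Other things:** The screwdriver and spare button have not moved. The arm hid the joystick in the last top view, so I could not check it there, but the gripper never went down near it. The gripper was open and touching nothing when I handed in.

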